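# Put the carver's fitted bench trays back in order

### The arm

A 7-joint arm with a two-finger parallel gripper is mounted at the origin on a cart in front of the work surface, level with it; the furniture and walls round the work are solid. World frame = base frame: x ahead of the robot, y to its left, z up, the work surface at z = 0. Lengths are in m, angles in rad, forces in N, time in s.
With the tool pointing down it reaches from about 0.4 to 0.875 m from the base axis. Payload 6.5 kg.
Tool frame: the origin (TCP) lies midway between the tips of the shut fingers; the grasp point (between the pads) lies 19 mm behind it; z points along the fingers, y is the line along which they close (so a half turn about z gives the same grasp; the last joint's range is limited). The gripper opens to 85 mm and grips with 20 to 120 N. Pads are 22 mm wide; open, the fingers measure 114 mm over their backs; the gripper's body (76 mm by 85 mm) begins 54 mm behind the grasp point. The pads swing forward as they close: fully open they stand 13 mm farther back than shut.
Start: joints at [1.216, 0.536, -0.004, 1.538, 0.003, 1.067, -0.071], TCP at [0.185, -0.623, 0.231] pointing down, gripper open.
Joint ranges: [-2.7, 2.7], [-0.37, 2.16], [-1.27, 1.26], [0.24, 2.4], [-1.31, 4.45], [0.19, 1.91], [-2.76, 2.76]. Speed limits (rad/s): [2.39, 2.39, 3.14, 3.14, 3.14, 3.14, 3.14].

### API

Orientations are given as a unit quaternion [w, x, y, z].
In Python, from workcell import robot gives the robot as it stands.
- The arm moves only by the shell command python3 -m pendant 'ROWS'. ROWS is JSON, a list of rows, each a list of 3 entries, a list of its own where there are three numbers: the opening, from 0 (shut) to 1 (fully open), then the shift along the tool's x, y, z in cm, then the turn, a rotation vector about the tool's x, y, z in degrees. A call has 1 to 8 rows; each row is the pose to reach, as a shift and turn from the pose commanded when the call began, along the tool's axes at that moment; what a row does not reach only later rows make up. A row lasts 1/8 s, in which the tool goes at most 62.5 mm and 10.7 degrees, less where a joint would pass 70% of its speed; a pose out of reach is approached as far as the arm can. A call with a gripper value outside its range is refused whole. The fingers move at their own pace and stop on an object; the grip force is fixed at half the most. Time passes only in rows, so rows that repeat a pose let the fingers close. It gives the time, the measured TCP pose, the force, the opening and the grip force at its end, in the units of the state.
- robot.sense(): the state, without advancing time (a new reading comes with each control period).
- robot.read_camera(name): name is "side" or "top" or "wrist"; returns the picture (384x512x3 uint8, red, green, blue); there is no depth.
- robot.camera_model(name): a dict with "intrinsics" (3x3 intrinsics, pixels), "view" (4x4, takes a point from world to camera coordinates). Camera axes: x right, y down, z forward; pixel columns grow to the right and rows downward; lengths in m; the calibration is good to about 2 mm. The wrist camera is an equidistant fisheye: a pixel r from the principal point sees the ray r / f radians off the axis. A picture is of the moment at which its call begins: read the wrist's pose just before it. camera_model takes no time and is no camera call; for the wrist camera it gives the pose at the moment of the call.
- robot.finish_job(): hands the job in; it is judged then, once.
The state is a dict: "time": time; "joint_pos": joint angles; "joint_velocities": joint speeds; "joint_efforts": joint torques, N m; "tool_pos": TCP position; "orientation": TCP orientation; "contact_force": force on the tool from outside, world axes, zero at the start; "ft_torque": the same for the moment, N m; "gripper_width": opening from 0.0 (shut) to 1.0 (fully open); "grasp_force": force on a finger pad.
Only numpy, scipy, OpenCV 4.12 (cv2) and the standard library are available. Lean on these libraries where they do the work, as an engineer would, in place of code of your own. Each camera call takes 0.05 s, during which the arm holds its last target. There are 200 camera calls.

### The job

The bench trays have been mixed up: put each of the four things into the bay that was cut for it, right way up and lying flat on the bay floor - the tape measure in the marking-out tray (the one with the steel rule and pencil), the sanding block in the longer and the blue wax tin in the shorter bay of the blue-lined finishing tray, and the grey whetstone in the long bay of the sharpening tray (the one with the two small slip stones). Two of them lie in the wrong bays now, so clear a bay before you fill it. The whetstone is brittle: lower it into place, do not let it drop; leave the egg cup and the wood offcut where they are.

Things in the scene. Friction and masses are not known exactly. Their poses are not given: they have to be found in the camera images.
- whetstone: Dark grey whetstone glued on a wooden base, 60 x 150 x 30 mm (base 60 mm wide and 14 mm high, stone on it 46 x 136 x 16 mm), about 0.3 kg. Starts lying loose on the bench. Origin: centre of the underside; long axis is own y, z up. Grasp across the width (own x). (Another whetstone at the far left edge of the bench is not meant.)
- sanding_block: Light brown wood-and-cork sanding block, 56 x 100 x 28 mm, about 0.1 kg. Starts in the whetstone's bay of the sharpening tray. Origin: centre of the underside; long axis is own y, z up. Grasp across own x.
- wax_tin: Small oval blue tin with dark blue lid, 54 x 74 x 27 mm, about 0.07 kg, closed. Starts lying loose on the bench. Origin: centre of the underside; long axis is own y, z up. Grasp across own x.
- tape_measure: Black pocket tape measure lying on its side, 48 x 85 x 38 mm, about 0.24 kg, with its hook at the -y end. Starts in the sanding block's bay of the finishing tray. Origin: centre of the underside; long axis is own y, z up. Grasp across own x.
- sharpening_tray: Dark brown wooden tray, fixed to the bench, 236 mm long (own y), 96 mm deep (own x), rim 18 mm high, bay floors 6 mm above the bench. Origin: centre of its underside; z up. Dark rubber lining. Whetstone bay 76 (x) x 166 (y) mm, centre at own x = 0, y = -25 mm. Its front and back walls are notched down to the bay floor for the fingers, 60 mm wide, at mid-length of the bay. At the +y end a small bay with two slip stones that stay there.
- finishing_tray: Dark brown wooden tray, fixed to the bench, 236 mm long (own y), 96 mm deep (own x), rim 18 mm high, bay floors 6 mm above the bench. Origin: centre of its underside; z up. Blue cloth lining. Sanding-block bay 72 (x) x 116 (y) mm, centre at own y = -50 mm; wax-tin bay 70 (x) x 90 (y) mm, centre at own y = +63 mm; both bays centred at own x = 0. Its front and back walls are notched down to the bay floor for the fingers, 60 mm wide, at mid-length of the bay. 
- marking_tray: Dark brown wooden tray, fixed to the bench, 236 mm long (own y), 96 mm deep (own x), rim 18 mm high, bay floors 6 mm above the bench. Origin: centre of its underside; z up. Cork lining. Tape-measure bay 64 (x) x 101 (y) mm, centre at own x = 0, y = -57 mm. Its front and back walls are notched down to the bay floor for the fingers, 60 mm wide, at mid-length of the bay. In the +y half a bay with a steel rule and a yellow pencil that stay there.
- egg_cup: Bystander: turned red-brown wooden egg cup, 48 mm across, 57 mm high, standing between the things. Origin: centre of the underside. Leave it alone.
- offcut: Bystander: grey weathered wood offcut, 38 x 83 x 23 mm, lying at the right. Origin: centre of the underside, long axis own y. Leave it alone.
Things that resemble listed ones, but are neither listed nor needed, are in the scene too. What is shaped like the wax_tin but red is not meant.

How it is judged:
By the outcome, as a careful person would: the job done as asked, in the order asked, and still so for the second after the job is handed in, with the robot touching nothing.
It also fails if it takes over 112 s, if anything falls off the work surface, if the arm or the gripper's body presses on something with over 40 N, if the wrist force passes 120 N, or if a joint passes its speed limit or range.

## Working session

There is one attempt and no reset: what is moved stays moved. The work goes in short steps, Python scripts to look and compute and a shell command to move; the robot and the scene stay as the last step left them, time stands still between calls to the robot, and variables do not carry over. Pictures are saved under pics/ and viewed, at most 14 in all, crops included, and the job is handed in when it is done.

```bash
mkdir -p pics; ls; python3 - <<'E'
from workcell import robot
import cv2,numpy as np
np.set_printoptions(precision=4,suppress=True)
s=robot.sense()
for k,v in s.items(): print(k,np.round(v,4))
for n in("top","side"):
    im=robot.read_camera(n); cv2.imwrite(f"pics/{n}0.png",im[:,:,::-1]); m=robot.camera_model(n); print(n,m["intrinsics"],m["view"])
    cv2.imwrite(f"pics/{n}0b.png",cv2.resize(im[:,:,::-1],(800,600),interpolation=cv2.INTER_CUBIC))
print(robot.camera_model("wrist"))
E
```

```text
pics
time 0.0
joint_pos [ 1.2158  0.5372 -0.0045  1.5389  0.0026  1.0673 -0.0712]
joint_velocities [-0.0013  0.002  -0.0014  0.0001 -0.0013  0.0014 -0.    ]
joint_efforts [  0.0006 -58.3404   1.048  -25.9108   0.0123   0.0094  -0.    ]
tool_pos [ 0.1849 -0.6225  0.2304]
orientation [-0.0009  0.9896  0.1439 -0.0002]
contact_force [-0.7465 -0.5862 -0.2745]
ft_torque [-0.0169  0.0254  0.0386]
grasp_force 0.0
gripper_width 0.9987
top [[451.763    0.     249.005 ]
 [  0.     451.763  193.9496]
 [  0.       0.       1.    ]] [[-0.0166 -0.9998 -0.0123 -0.0378]
 [-0.9926  0.0179 -0.12    0.4969]
 [ 0.1202  0.0102 -0.9927  1.2741]
 [ 0.      0.      0.      1.    ]]
side [[363.3741   0.     251.9492]
 [  0.     363.3741 192.0906]
 [  0.       0.       1.    ]] [[-0.96   -0.2795 -0.0144  0.4514]
 [-0.1258  0.477  -0.8699  0.1207]
 [ 0.25   -0.8333 -0.4931  0.7257]
 [ 0.      0.      0.      1.    ]]
{'intrinsics': array([[297.3186,   0.    , 262.5586],
       [  0.    , 297.3186, 194.3327],
       [  0.    ,   0.    ,   1.    ]]), 'view': array([[ 0.2856, -0.9583, -0.0021, -0.6482],
       [-0.9086, -0.2715,  0.3175, -0.0425],
       [-0.3049, -0.0888, -0.9482,  0.381 ],
       [ 0.    ,  0.    ,  0.    ,  1.    ]])}
```

View pics/top0b.png

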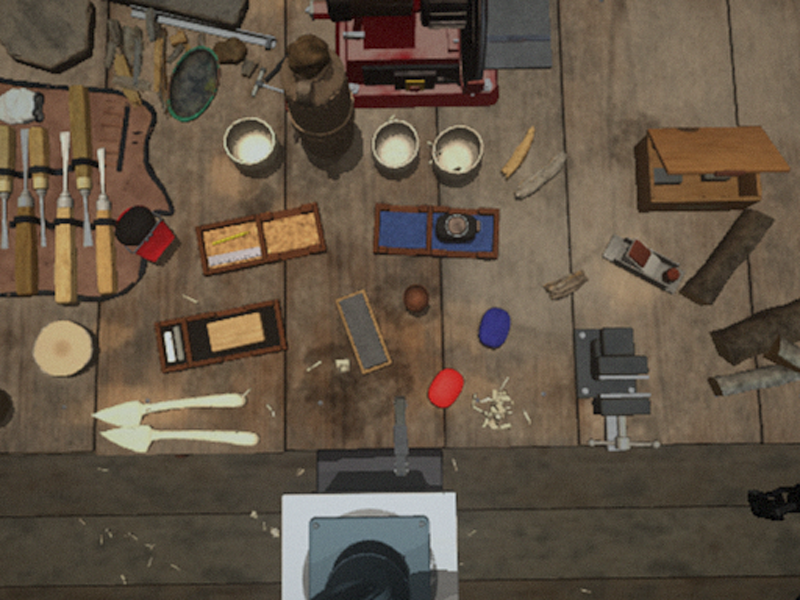

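View pics/side0b.png

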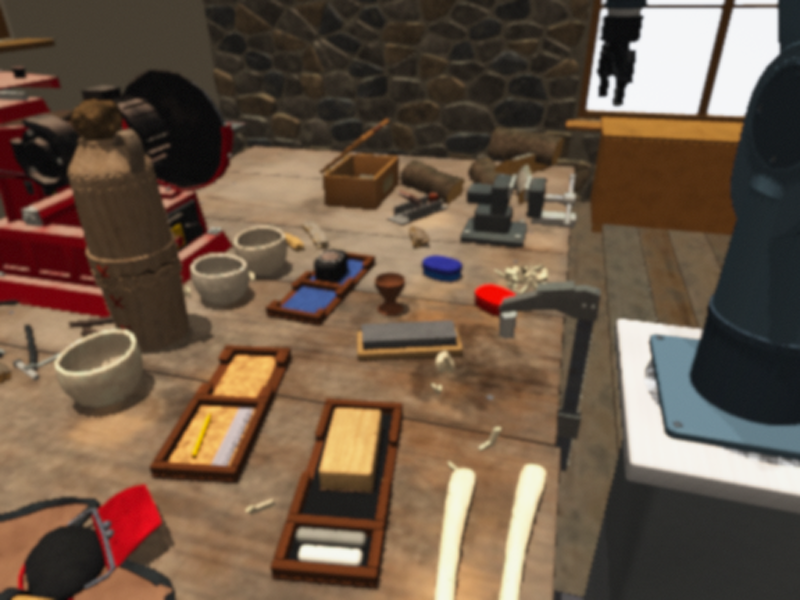

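```bash
cat > h.py <<'E'
import numpy as np,cv2
from workcell import robot
np.set_printoptions(precision=4,suppress=True)
def ray(name,px,m=None):
    m=m or robot.camera_model(name);K,V=m["intrinsics"],np.array(m["view"]);R,t=V[:3,:3],V[:3,3]
    d=(np.asarray(px,float).reshape(-1,2)-[K[0,2],K[1,2]])/[K[0,0],K[1,1]]
    if name=="wrist":
        r=np.linalg.norm(d,axis=1,keepdims=True)+1e-12
        d=np.hstack([d/r*np.sin(r),np.cos(r)])
    else: d=np.hstack([d,np.ones((len(d),1))])
    return -R.T@t, d@R
def plane(name,px,z,m=None):
    c,d=ray(name,px,m); return c+d*((z-c[2])/d[:,2:])
def rect(P):
    "centre, sides, yaw of long axis (deg, relative to world y axis, + ccw, within +-90)"
    r=cv2.minAreaRect((P[:,:2]*1000).astype(np.float32)); b=cv2.boxPoints(r)
    e=[b[1]-b[0],b[2]-b[1]]; e.sort(key=np.linalg.norm); l=e[1]
    a=np.degrees(np.arctan2(-l[0],l[1])); a=(a+90)%180-90
    return np.array(r[0]),np.linalg.norm(e[0]),np.linalg.norm(e[1]),a,b
E
python3 - <<'E'
from h import *
im=cv2.imread("pics/top0.png"); vis=cv2.resize(im[120:256,96:340],None,fx=3.2,fy=3.2,interpolation=cv2.INTER_CUBIC)
R={"mark":(195,200,332,280,.018),"finish":(367,198,506,266,.018),"sharp":(148,295,294,378,.018),"whet":(328,284,398,378,.02),"tin":(472,300,518,356,.015),"sand":(200,304,272,354,.034),"tape":(436,208,482,246,.044)}
for k,(x0,y0,x1,y1,z) in R.items():
    q=[int(v*.64) for v in(x0,y0,x1,y1)]
    m=np.zeros(im.shape[:2],np.uint8); cv2.grabCut(im,m,(q[0],q[1],q[2]-q[0],q[3]-q[1]),np.zeros((1,65)),np.zeros((1,65)),6,cv2.GC_INIT_WITH_RECT)
    c=max(cv2.findContours(((m&1)*255).astype(np.uint8),0,1)[0],key=cv2.contourArea)
    p=c.reshape(-1,2).astype(float); o=rect(plane("top",p,z)); print(k,np.round(o[0],1),np.round(o[1:4],1))
    cv2.drawContours(vis,[((p-[96,120]+.5)*3.2).astype(int).reshape(-1,1,2)],-1,(0,255,0),1)
cv2.imwrite("pics/crop1.png",vis)
E
```

```text
mark [614.5 248.9] [ 74.  103.   10.5]
finish [ 628. -137.] [ 99.  236.2  -1.1]
sharp [449.7 241.2] [ 56.5 101.5  11.3]
whet [444.1   3. ] [ 58.5 143.3 -69.7]
tin [ 447.8 -238.3] [55.  75.9 87.9]
sand [448.4 237.2] [ 55.8 100.7  11.3]Traceback (most recent call last):
  File "<stdin>", line 7, in <module>
ValueError: max() iterable argument is empty
```

```bash
python3 - <<'E'
from h import *
im=cv2.imread("pics/top0.png"); vis=cv2.resize(im[120:256,96:340],None,fx=3.2,fy=3.2,interpolation=cv2.INTER_CUBIC)
for k in range(0,780,50):
    cv2.line(vis,(k,0),(k,4+6*(k%100==0)),(255,255,255),1); 
    if k<435: cv2.line(vis,(0,k),(4+6*(k%100==0),k),(255,255,255),1)
cv2.imwrite("pics/crop1.png",vis)
E
```

```text
(no output)
```

View pics/crop1.png

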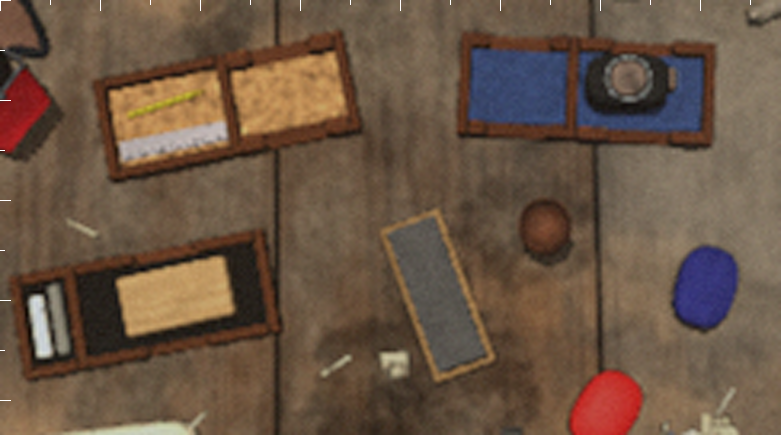

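The crop shows the trays with corners near (95,84)-(359,130), (460,34)-(712,145) and (11,276)-(279,330), tape body centred at (628,82) with its hook to the right (-y), whetstone corners (381,231),(438,210),(494,357),(438,381), and tin at (705,288).

```bash
python3 - <<'E'
from h import *
C={"mark":([(95,84),(345,34),(359,130),(115,179)],.018),"finish":([(460,34),(715,45),(712,145),(458,134)],.018),"sharp":([(11,276),(264,232),(279,330),(30,378)],.018),"whet":([(381,231),(438,210),(494,357),(438,381)],.014),"tape":([(588,52),(668,52),(668,112),(588,112)],.03),"cup":([(522,200),(570,200),(570,250),(522,250)],.05)}
bay={"mark":[-57],"finish":[-50,63],"sharp":[-25]}
for k,(c,z) in C.items():
    p=np.array(c)/3.2+[96,120]-.34; W=plane("top",p,z); o=rect(W); ctr=W[:,:2].mean(0)*1000
    print(k,np.round(ctr,1),np.round(o[1:4],1)); a=np.radians(o[3])
    for b in bay.get(k,[]): print("   bay",np.round(ctr+b*np.array([-np.sin(a),np.cos(a)]),1))
im=cv2.imread("pics/top0.png"); h=cv2.cvtColor(im,cv2.COLOR_BGR2HSV)
m=cv2.inRange(h[185:230,300:332],(105,120,40),(135,255,255)); c=max(cv2.findContours(m,0,1)[0],key=cv2.contourArea).reshape(-1,2)+[300,185.]
W=plane("top",c,.015)[:,:2]*1000; e=cv2.fitEllipse(W.astype(np.float32)); print("tin",e)
print(robot.sense()["time"])
E
```

```text
mark [623.8 193.4] [ 91.5 235.7  10.5]
   bay [634.1 137.4]
finish [ 633.6 -136.3] [ 94.1 235.8  -3.7]
   bay [ 630.4 -186.2]
   bay [637.7 -73.5]
sharp [442.8 267.5] [ 94.7 233.6   8.9]
   bay [446.7 242.8]
whet [447.2   2.9] [ 55.5 146.3 -69.8]
tape [ 637. -174.] [55.9 73.4 -1.1]
cup [504.2 -95.9] [42.7 44.8 88.9]
tin ((449.62744140625, -239.9833984375), (51.206764221191406, 72.12635040283203), 72.05643463134766)
0.1
```

```bash
cat >> h.py <<'E'
from scipy.spatial.transform import Rotation as Ro
def Rt(th):
    t=np.radians(th);x=np.array([np.cos(t),np.sin(t),0]);y=np.array([np.sin(t),-np.cos(t),0]);return np.c_[x,y,[0,0,-1]]
def go(*T,s=None):
    "tool-frame shift (cm) and turn (deg) from now to targets (x,y,z mm, theta deg)"
    s=s or robot.sense();q=s["orientation"];R=Ro.from_quat([q[1],q[2],q[3],q[0]]);p=np.array(s["tool_pos"])
    m=R.as_matrix();print("now",np.round(p*1000,1),"th",np.round(np.degrees(np.arctan2(m[1,0],m[0,0])),2),"w",round(s["gripper_width"],3),"gf",round(s["grasp_force"],1),"t",round(s["time"],2))
    for x,y,z,th in T: print((x,y,z,th),"->",np.round(m.T@(np.array([x,y,z])/1000-p)*100,2),np.round((R.inv()*Ro.from_matrix(Rt(th))).as_rotvec(degrees=True),2))
def shot(n):
    m=robot.camera_model("wrist");im=robot.read_camera("wrist")[:,:,::-1].copy()
    cv2.imwrite(f"pics/{n}.png",im);np.savez(f"pics/{n}.npz",K=m["intrinsics"],V=m["view"]);return im,dict(intrinsics=m["intrinsics"],view=m["view"])
def big(n): cv2.imwrite(f"pics/{n}b.png",cv2.resize(cv2.imread(f"pics/{n}.png"),(768,576),interpolation=cv2.INTER_CUBIC))
def load(n): d=np.load(f"pics/{n}.npz");return dict(intrinsics=d["K"],view=d["V"])
E
python3 -c "
from h import *
go((635,-176,200,87))"
```

```text
now [ 185.  -622.6  230.5] th 16.55 w 0.999 gf 0.0 t 0.1
(635, -176, 200, 87) -> [ 55.86 -29.98   3.09] [ -0.08  -0.05 -70.45]
```

```bash
python3 -m pendant '[[1,[55.9,-30,3],[0,0,-70.5]],[1,[55.9,-30,3],[0,0,-70.5]],[1,[55.9,-30,3],[0,0,-70.5]],[1,[55.9,-30,3],[0,0,-70.5]],[1,[55.9,-30,3],[0,0,-70.5]],[1,[55.9,-30,3],[0,0,-70.5]],[1,[55.9,-30,3],[0,0,-70.5]],[1,[55.9,-30,3],[0,0,-70.5]]]'; python3 -c "
from h import *
go((635,-176,200,87)); print(robot.sense()['joint_pos'])"
```

```text
time: 1.1
tool_pos: [0.5406, -0.27, 0.2073]
orientation: [-0.0, 0.725, 0.689, -0.0]
contact_force: [0.8, -0.4, 0.7]
gripper_width: 1.003
grasp_force: 0.0
now [ 540.6 -270.   207.3] th 87.08 w 1.003 gf 0.0 t 1.1
(635, -176, 200, 87) -> [9.87 8.95 0.73] [-0.02 -0.01  0.08]
[ 0.6696  0.5155 -0.3864  1.6692  0.2224  1.001   0.157 ]
```

```bash
python3 -m pendant '[[1,[9.9,9,0.7],[0,0,0]],[1,[9.9,9,0.7],[0,0,0]],[1,[9.9,9,0.7],[0,0,0]],[1,[9.9,9,0.7],[0,0,0]],[1,[9.9,9,0.7],[0,0,0]]]'; python3 -c "
from h import *
go((635,-176,200,87)); shot('w1'); big('w1')"
```

```text
time: 1.72
tool_pos: [0.6334, -0.1795, 0.2004]
orientation: [0.0, 0.726, 0.688, -0.001]
contact_force: [1.3, -0.8, -1.0]
gripper_width: 0.998
grasp_force: 0.0
now [ 633.4 -179.5  200.4] th 86.89 w 0.998 gf 0.0 t 1.73
(635, -176, 200, 87) -> [0.36 0.14 0.04] [-0.07  0.08 -0.11]
```

View pics/w1b.png

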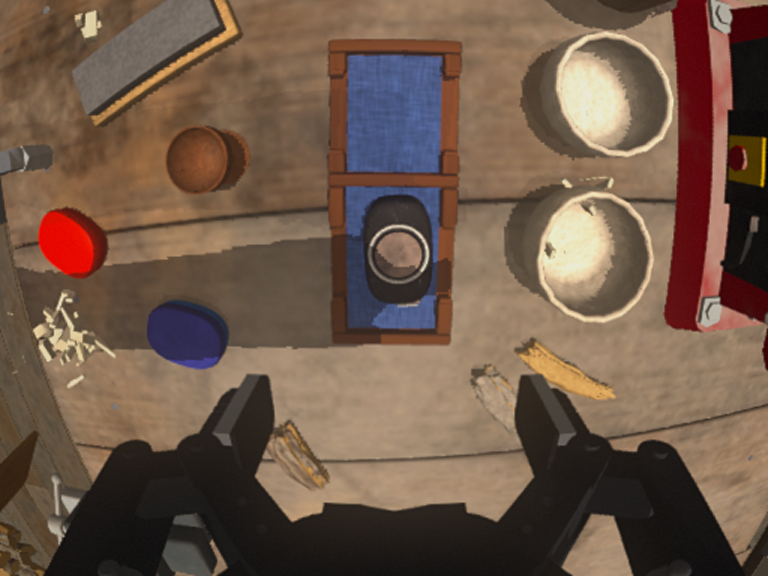

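The wrist view shows the finishing tray with rim corners (330,41),(461,41),(450,343),(334,345), the tape body at about x 365-431, y 196-304 with the hook at the bottom, plus tin, egg cup and whetstone at the left.

```bash
python3 - <<'E'
from h import *
m=load("w1"); f=lambda p,z: plane("wrist",np.array(p)/1.5-.17,z,m)*1000
W=f([(330,41),(461,41),(450,343),(334,345)],.018)[:,:2]; print("tray\n",W,W.mean(0)); d=(W[0]+W[1]-W[2]-W[3])/2; print(np.linalg.norm(d),np.degrees(np.arctan2(-d[0],d[1])))
u=d/np.linalg.norm(d); c=W.mean(0); print("bays",c-50*u,c+63*u)
T=f([(365,225),(431,225),(434,280),(362,280)],.030)[:,:2]; print("tape sides\n",T)
print("tape ends",f([(398,196),(398,304)],.040)[:,:2])
print("ring",f([(398,253)],.044))
go((635,-176,200,87))
E
```

```text
tray
 [[ 595.4803  -14.6285]
 [ 689.2075  -19.5289]
 [ 673.9981 -252.4241]
 [ 580.0799 -249.2239]] [ 634.6914 -133.9513]
234.24583140826394 -3.7462052718635777
bays [ 631.4246 -183.8445] [638.8077 -71.0859]
tape sides
 [[ 613.4036 -151.1214]
 [ 660.3327 -153.5943]
 [ 661.2509 -194.7387]
 [ 608.2951 -191.9082]]
tape ends [[ 637.894  -130.5617]
 [ 633.9024 -208.4265]]
ring [[ 635.8468 -169.5599   44.    ]]
now [ 633.5 -179.5  200.6] th 86.88 w 1.001 gf 0.0 t 1.77
(635, -176, 200, 87) -> [0.36 0.13 0.06] [-0.05  0.07 -0.12]
```

```bash
python3 -m pendant '[[1,[0.86,0.2,6],[0,0,0]],[1,[0.86,0.2,12],[0,0,0.4]],[1,[0.86,0.2,15],[0,0,0.4]],[1,[0.86,0.2,17],[0,0,0.4]],[1,[0.86,0.2,18.8],[0,0,0.4]],[1,[0.86,0.2,18.8],[0,0,0.4]],[0,[0.86,0.2,18.8],[0,0,0.4]],[0,[0.86,0.2,18.8],[0,0,0.4]]]'; python3 -m pendant '[[0,[0,0,0],[0,0,0]],[0,[0,0,0],[0,0,0]],[0,[0,0,0],[0,0,0]],[0,[0,0,0],[0,0,0]]]'; python3 -c "
from h import *
go((636,-171,12,86.5))"
```

```text
time: 2.78
tool_pos: [0.638, -0.1688, 0.0139]
orientation: [0.001, 0.727, 0.686, 0.001]
contact_force: [0.2, -0.3, 0.3]
gripper_width: 0.601
grasp_force: 0.0
time: 3.28
tool_pos: [0.6378, -0.1688, 0.0142]
orientation: [0.001, 0.728, 0.686, 0.0]
contact_force: [-2.8, -0.2, 5.3]
gripper_width: 0.537
grasp_force: 62.0
now [ 637.8 -168.8   14.2] th 86.65 w 0.537 gf 62.0 t 3.27
(636, -171, 12, 86.5) -> [-0.23 -0.17  0.22] [0.09 0.03 0.15]
```

```bash
python3 -m pendant '[[0,[0,0,-5],[0,0,0]],[0,[0,0,-10],[0,0,0]],[0,[5,-0.4,-14.6],[0,0,0]],[0,[30.5,-2.2,-14.6],[0,0,-14.5]],[0,[30.5,-2.2,-14.6],[0,0,-14.5]],[0,[30.5,-2.2,-14.6],[0,0,-14.5]],[0,[30.5,-2.2,-14.6],[0,0,-14.5]],[0,[30.5,-2.2,-14.6],[0,0,-14.5]]]'; python3 -m pendant '[[0,[0,0,0],[0,0,0]],[0,[0,0,0],[0,0,0]]]'; python3 -c "
from h import *
go((634,137,160,101)); shot('w2'); big('w2')"
```

```text
time: 4.28
tool_pos: [0.6314, 0.145, 0.1595]
orientation: [-0.001, 0.632, 0.775, 0.002]
contact_force: [-0.3, -0.7, -1.4]
gripper_width: 0.539
grasp_force: 63.3
time: 4.53
tool_pos: [0.6333, 0.1343, 0.1584]
orientation: [0.001, 0.636, 0.772, -0.001]
contact_force: [-0.1, -0.5, -2.4]
gripper_width: 0.539
grasp_force: 63.3
now [633.3 134.3 158.4] th 100.98 w 0.539 gf 63.3 t 4.53
(634, 137, 160, 101) -> [ 0.25  0.12 -0.16] [-0.03  0.11 -0.02]
```

View pics/w2b.png

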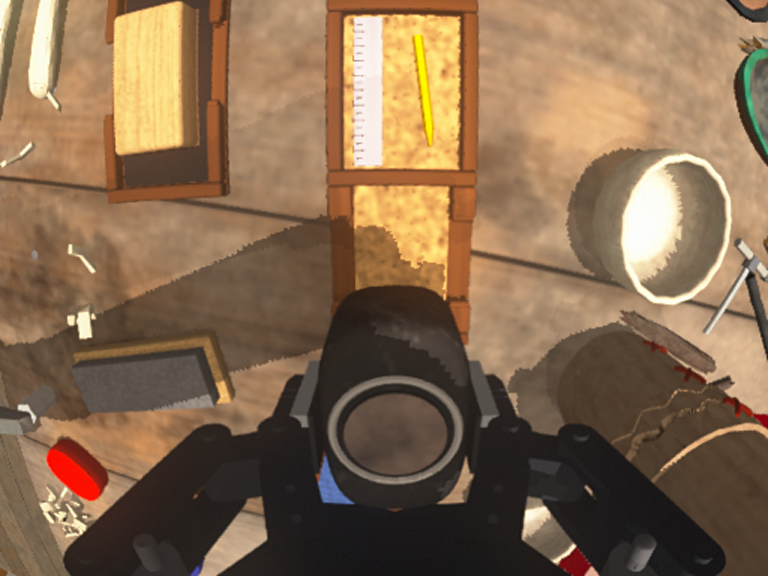

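The tape is held (ring at (397,440)); the marking tray's edges run near x 328 and 477, with the divider's lower edge at y≈187 and the free bay below.

```bash
python3 - <<'E'
from h import *
m=load("w2"); f=lambda p,z: plane("wrist",np.array(p)/1.5-.17,z,m)[:,:2]*1000
L=f([(329,60),(328,170),(332,290)],.018);Rr=f([(478,60),(477,170),(470,330)],.018);D=f([(355,187),(450,187)],.018)
print(L,Rr,D,sep="\n")
for P in(L,Rr): d=P[0]-P[2]; print(np.degrees(np.arctan2(-d[0],d[1])))
print("ring",f([(397,440)],.188), "tape front/back", f([(395,287)],.178))
go((634,137,160,101))
E
```

```text
[[566.3515 263.519 ]
 [578.6925 193.5461]
 [593.963  114.9831]]
[[657.5341 282.0142]
 [671.3539 211.9294]
 [692.7749 104.1689]]
[[597.568  185.7639]
 [656.6963 197.4614]]
10.53056108535944
11.208220412929364
ring [[634.441  129.8531]] tape front/back [[624.7462 176.2531]]
now [633.4 134.3 158.5] th 100.96 w 0.539 gf 63.3 t 4.58
(634, 137, 160, 101) -> [ 0.25  0.11 -0.15] [-0.02  0.09 -0.04]
```

```bash
python3 -m pendant '[[0,[0.8,0.5,4],[0,0,0]],[0,[0.8,0.5,8],[0,0,0]],[0,[0.8,0.5,11],[0,0,0]],[0,[0.8,0.5,12.5],[0,0,0]],[0,[0.8,0.5,13.4],[0,0,0]],[0,[0.8,0.5,14],[0,0,0]],[0,[0.8,0.5,14.3],[0,0,0]],[0,[0.8,0.5,14.3],[0,0,0]]]'; python3 -c "
from h import *
go((636.6,143.2,14.5,101)); print(robot.sense()['contact_force'])"
```

```text
time: 5.58
tool_pos: [0.6366, 0.1461, 0.0161]
orientation: [0.0, 0.635, 0.772, 0.0]
contact_force: [-0.6, 0.3, -2.7]
gripper_width: 0.539
grasp_force: 63.2
now [636.6 146.1  16.1] th 101.15 w 0.539 gf 63.2 t 5.58
(636.6, 143.2, 14.5, 101) -> [-0.28 -0.06  0.16] [0.03 0.   0.15]
[-0.5588  0.2669 -2.6752]
```

```bash
python3 -m pendant '[[0,[-0.28,0,0.1],[0,0,0]],[0,[-0.28,0,0.2],[0,0,0]],[0,[-0.28,0,0.2],[0,0,0]]]'; python3 -m pendant '[[1,[0,0,0],[0,0,0]],[1,[0,0,0],[0,0,0]],[1,[0,0,0],[0,0,0]],[1,[0,0,-4],[0,0,0]],[1,[0,0,-10],[0,0,0]],[1,[-2,0,-15],[0,0,0]],[1,[-8,0,-15],[0,0,0]],[1,[-8,0,-15],[0,0,0]]]'; python3 -c "
from h import *
go((636.6,143.2,14.5,101)); shot('w3');big('w3')"
```

```text
time: 5.95
tool_pos: [0.6373, 0.1426, 0.0143]
orientation: [0.0, 0.635, 0.772, -0.0]
contact_force: [-0.4, -2.6, 4.6]
gripper_width: 0.537
grasp_force: 64.1
time: 6.95
tool_pos: [0.6538, 0.0569, 0.1639]
orientation: [0.002, 0.639, 0.77, -0.001]
contact_force: [-0.2, 0.0, -0.9]
gripper_width: 0.999
grasp_force: 0.0
now [653.8  56.9 163.9] th 100.63 w 0.999 gf 0.0 t 6.95
(636.6, 143.2, 14.5, 101) -> [ 8.88 -0.11 14.9 ] [ 0.02  0.29 -0.37]
```

View pics/w3b.png

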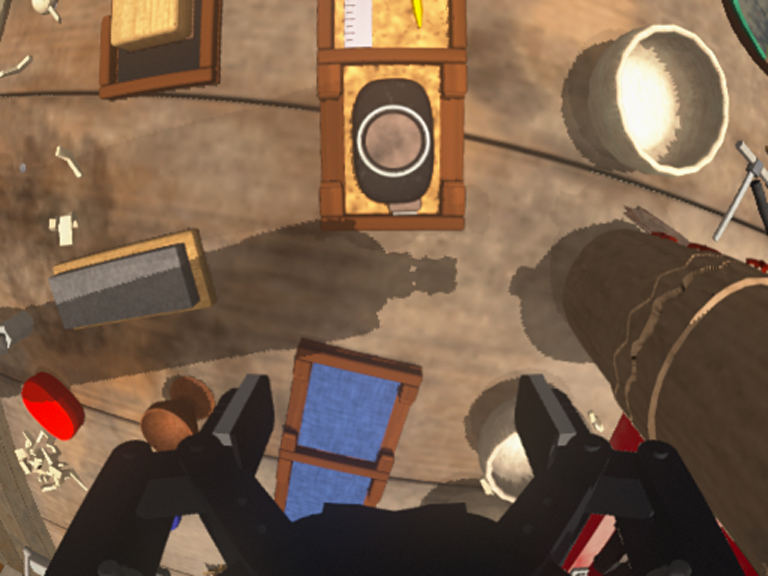

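The tape measure lies flat inside its bay at (393,140), hook at (405,208), clear of all walls. Next, the sanding block.

```bash
python3 -c "
from h import *
go((449,220,180,101))"
```

```text
now [652.8  60.9 163.5] th 100.85 w 1.001 gf 0.0 t 7.0
(449, 220, 180, 101) -> [ 19.46 -17.02  -1.68] [-0.02  0.11 -0.15]
```

```bash
python3 -m pendant '[[1,[19.5,-17,-1.7],[0,0,0]],[1,[19.5,-17,-1.7],[0,0,0]],[1,[19.5,-17,-1.7],[0,0,0]],[1,[19.5,-17,-1.7],[0,0,0]],[1,[19.5,-17,-1.7],[0,0,0]],[1,[19.5,-17,-1.7],[0,0,0]],[1,[19.5,-17,-1.7],[0,0,0]]]';  python3 -c "
from h import *
go((449,239,180,101)); shot('w4');big('w4')"
```

```text
time: 7.88
tool_pos: [0.449, 0.2222, 0.1804]
orientation: [0.0, 0.636, 0.772, -0.0]
contact_force: [0.1, 0.4, 0.1]
gripper_width: 1.001
grasp_force: 0.0
now [449.  222.2 180.4] th 101.04 w 1.001 gf 0.0 t 7.88
(449, 239, 180, 101) -> [1.64 0.32 0.04] [-0.    0.02  0.04]
```

View pics/w4b.png

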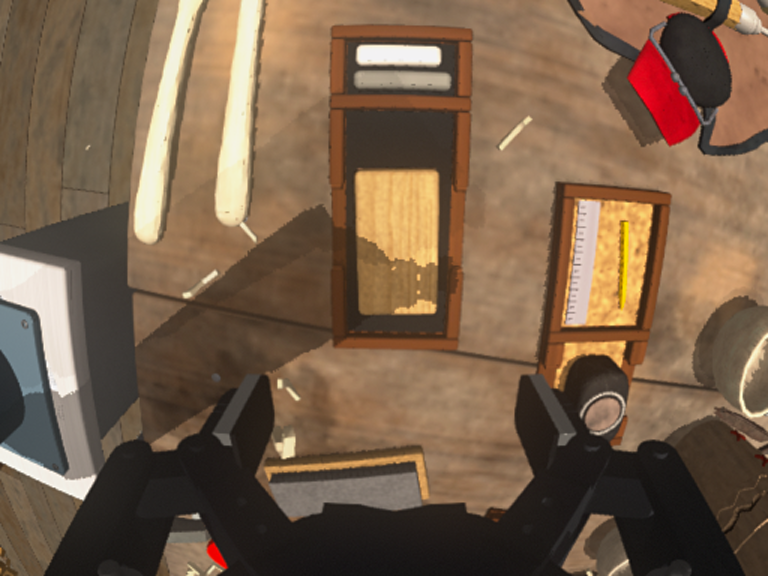

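Sharpening tray rim corners (331,26),(472,28),(459,348),(334,347); block top corners (355,169),(439,170),(437,313),(357,315).

```bash
python3 - <<'E'
from h import *
m=load("w4"); f=lambda p,z: plane("wrist",np.array(p)/1.5-.17,z,m)[:,:2]*1000
W=f([(331,26),(472,28),(459,348),(334,347)],.018); c=W.mean(0); d=(W[0]+W[1]-W[2]-W[3])/2; u=d/np.linalg.norm(d)
print("tray",c,np.linalg.norm(d),np.linalg.norm(W[0]-W[1]),np.degrees(np.arctan2(-d[0],d[1])),"bay",c-25*u)
W=f([(355,169),(439,170),(437,313),(357,315)],.034); b=W.mean(0); d=(W[0]+W[1]-W[2]-W[3])/2
a=np.degrees(np.arctan2(-d[0],d[1])); print("block",b,np.linalg.norm(d),np.linalg.norm(W[0]-W[1]),np.linalg.norm(W[2]-W[3]),a)
go((b[0],b[1],12,90+a))
E
```

```text
tray [442.0351 273.8138] 233.40278861385923 95.17239297718135 10.298189602123424 bay [446.5043 249.2165]
block [446.8698 241.0022] 99.36746093773235 54.043346835728364 55.908622524570575 11.157365518921395
now [449.  222.1 180.4] th 101.01 w 1.005 gf 0.0 t 7.92
(np.float64(446.8697932158347), np.float64(241.0022379834026), 12, np.float64(101.1573655189214)) -> [ 1.9   0.15 16.84] [-0.01  0.02 -0.15]
```

```bash
python3 -m pendant '[[1,[1.9,0.15,6],[0,0,0]],[1,[1.9,0.15,11],[0,0,0]],[1,[1.9,0.15,14],[0,0,0]],[1,[1.9,0.15,16],[0,0,0]],[1,[1.9,0.15,17.4],[0,0,0]],[1,[1.9,0.15,17.4],[0,0,0]],[0,[1.9,0.15,17.4],[0,0,0]],[0,[1.9,0.15,17.4],[0,0,0]]]';python3 -m pendant '[[0,[0,0,0],[0,0,0]],[0,[0,0,0],[0,0,0]],[0,[0,0,0],[0,0,0]]]';  python3 -c "
from h import *
go((447,241,6,101),(640,-160,180,86.3)); print(robot.sense()['contact_force'])"
```

```text
time: 8.93
tool_pos: [0.4465, 0.2424, 0.0078]
orientation: [0.0, 0.635, 0.772, 0.001]
contact_force: [1.3, -0.3, 3.6]
gripper_width: 0.64
grasp_force: 63.0
time: 9.3
tool_pos: [0.4465, 0.2424, 0.0078]
orientation: [0.0, 0.635, 0.772, 0.001]
contact_force: [-0.8, -0.1, 6.0]
gripper_width: 0.638
grasp_force: 63.8
now [446.5 242.4   7.8] th 101.14 w 0.638 gf 63.8 t 9.3
(447, 241, 6, 101) -> [-0.15  0.03  0.18] [ 0.11 -0.02  0.14]
(640, -160, 180, 86.3) -> [-43.22  11.25 -17.21] [ 0.1  -0.03 14.84]
[-0.8168 -0.1195  6.0255]
```

```bash
python3 -m pendant '[[0,[0,0,-5],[0,0,0]],[0,[0,0,-10],[0,0,0]],[0,[-5,1.3,-13],[0,0,3]],[0,[-43.2,11.2,-13],[0,0,14.8]],[0,[-43.2,11.2,-13],[0,0,14.8]],[0,[-43.2,11.2,-13],[0,0,14.8]],[0,[-43.2,11.2,-13],[0,0,14.8]],[0,[-43.2,11.2,-13],[0,0,14.8]]]';  python3 -c "
from h import *
go((631.1,-183.1,100,86.3))"
```

```text
time: 10.3
tool_pos: [0.6042, -0.088, 0.1373]
orientation: [0.0, 0.729, 0.684, 0.0]
contact_force: [0.3, 1.3, -0.9]
gripper_width: 0.64
grasp_force: 64.0
now [604.2 -88.  137.3] th 86.35 w 0.64 gf 64.0 t 10.3
(631.1, -183.1, 100, 86.3) -> [-9.32  3.29  3.74] [ 0.05 -0.    0.05]
```

```bash
python3 -m pendant '[[0,[-8.5,3.1,3.7],[0,0,0]],[0,[-8.5,3.1,3.7],[0,0,0]],[0,[-8.5,3.1,3.7],[0,0,0]],[0,[-8.5,3.1,3.7],[0,0,0]],[0,[-8.5,3.1,3.7],[0,0,0]]]';  python3 -c "
from h import *
go((631.1,-183.1,8,86.3)); shot('w5');big('w5')"
```

```text
time: 10.92
tool_pos: [0.6294, -0.1709, 0.1005]
orientation: [0.0, 0.728, 0.685, 0.001]
contact_force: [0.0, -1.3, -0.4]
gripper_width: 0.636
grasp_force: 63.9
now [ 629.4 -170.9  100.5] th 86.49 w 0.636 gf 63.9 t 10.93
(631.1, -183.1, 8, 86.3) -> [-1.22  0.24  9.25] [ 0.05 -0.05  0.19]
```

View pics/w5b.png

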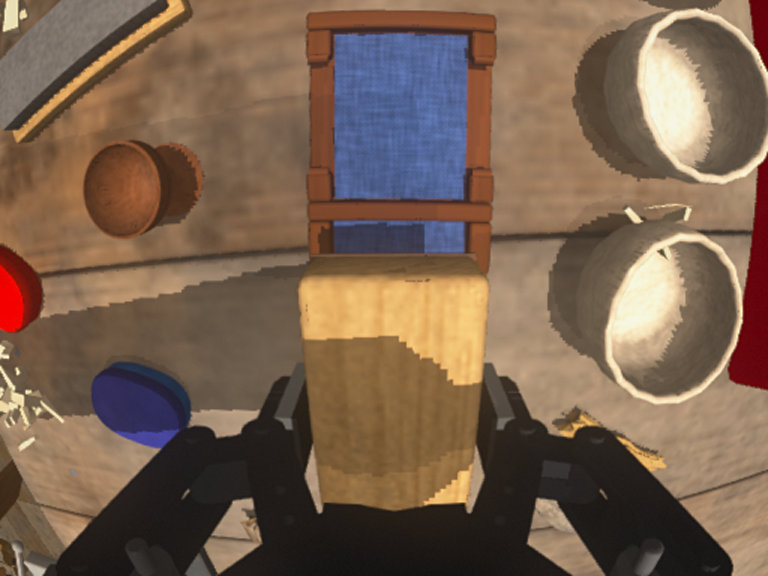

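The block is held square; the bay below is empty, divider lower edge at y≈220, top rim edge at y≈13, rim sides at x≈308 and 494.

```bash
python3 - <<'E'
from h import *
m=load("w5"); f=lambda p,z: plane("wrist",np.array(p)/1.5-.17,z,m)[:,:2]*1000
a=np.radians(-3.7);u=np.array([-np.sin(a),np.cos(a)]);v=np.array([np.cos(a),np.sin(a)])
T=f([(307,13),(495,15)],.018);D=f([(310,220),(491,220)],.018)
for P in(T,D): print(P@u,P@v)
print("predicted centre",np.array([634.7,-134])@u,np.array([634.7,-134])@v)
go((631.1,-183.1,8,86.3))
E
```

```text
[24.4536 24.4256] [594.1145 688.732 ]
[-84.0566 -83.5585] [594.8968 688.5045]
predicted centre -92.76203680031955 642.0243722232484
now [ 629.4 -171.1  100.4] th 86.48 w 0.638 gf 63.9 t 10.97
(631.1, -183.1, 8, 86.3) -> [-1.19  0.24  9.24] [ 0.05 -0.03  0.18]
```

```bash
python3 -m pendant '[[0,[-1.2,0.2,3],[0,0,0.2]],[0,[-1.2,0.2,5.5],[0,0,0.2]],[0,[-1.2,0.2,7.5],[0,0,0.2]],[0,[-1.2,0.2,8.5],[0,0,0.2]],[0,[-1.2,0.2,9],[0,0,0.2]],[0,[-1.2,0.2,9.3],[0,0,0.2]],[0,[-1.2,0.2,9.3],[0,0,0.2]]]';  python3 -c "
from h import *
go((631.1,-183.1,8,86.3)); print(robot.sense()['contact_force'])"
```

```text
time: 11.85
tool_pos: [0.6309, -0.1849, 0.0079]
orientation: [0.0, 0.73, 0.683, 0.0]
contact_force: [-2.0, 0.7, 4.2]
gripper_width: 0.64
grasp_force: 64.6
now [ 630.9 -184.9    7.9] th 86.16 w 0.64 gf 64.6 t 11.85
(631.1, -183.1, 8, 86.3) -> [ 0.18  0.01 -0.01] [ 0.07  0.01 -0.14]
[-1.9941  0.722   4.1973]
```

```bash
python3 -m pendant '[[1,[0,0,0],[0,0,0]],[1,[0,0,0],[0,0,0]],[1,[0,0,0],[0,0,0]],[1,[0,0,-4],[0,0,0]],[1,[0,0,-10],[0,0,0]],[1,[0,0,-17],[0,0,0]],[1,[0,0,-17],[0,0,0]]]';  python3 -c "
from h import *
go((450,-240,180,162))"
```

```text
time: 12.72
tool_pos: [0.6335, -0.1855, 0.1823]
orientation: [0.004, 0.731, 0.683, 0.003]
contact_force: [-0.1, 0.1, -0.6]
gripper_width: 1.003
grasp_force: 0.0
now [ 633.5 -185.5  182.3] th 86.13 w 1.003 gf 0.0 t 12.72
(450, -240, 180, 162) -> [ -6.68 -17.95   0.07] [  0.39   0.43 -75.87]
```

```bash
python3 -m pendant '[[1,[-6.7,-18,0],[0,0,-76]],[1,[-6.7,-18,0],[0,0,-76]],[1,[-6.7,-18,0],[0,0,-76]],[1,[-6.7,-18,0],[0,0,-76]],[1,[-6.7,-18,0],[0,0,-76]],[1,[-6.7,-18,0],[0,0,-76]],[1,[-6.7,-18,0],[0,0,-76]],[1,[-6.7,-18,0],[0,0,-76]]]'; python3 -m pendant '[[1,[0,0,0],[0,0,0]],[1,[0,0,0],[0,0,0]]]';  python3 -c "
from h import *
go((450,-240,180,162)); shot('w6');big('w6')"
```

```text
time: 13.72
tool_pos: [0.4457, -0.2396, 0.176]
orientation: [-0.0, 0.156, 0.988, 0.0]
contact_force: [-0.2, -0.3, -0.3]
gripper_width: 1.004
grasp_force: 0.0
time: 13.98
tool_pos: [0.4461, -0.2397, 0.1766]
orientation: [-0.0, 0.156, 0.988, -0.0]
contact_force: [-0.4, 0.1, -0.5]
gripper_width: 1.003
grasp_force: 0.0
now [ 446.1 -239.7  176.6] th 162.04 w 1.003 gf 0.0 t 13.97
(450, -240, 180, 162) -> [-0.38  0.09 -0.35] [-0.01 -0.01  0.04]
```

View pics/w6b.png

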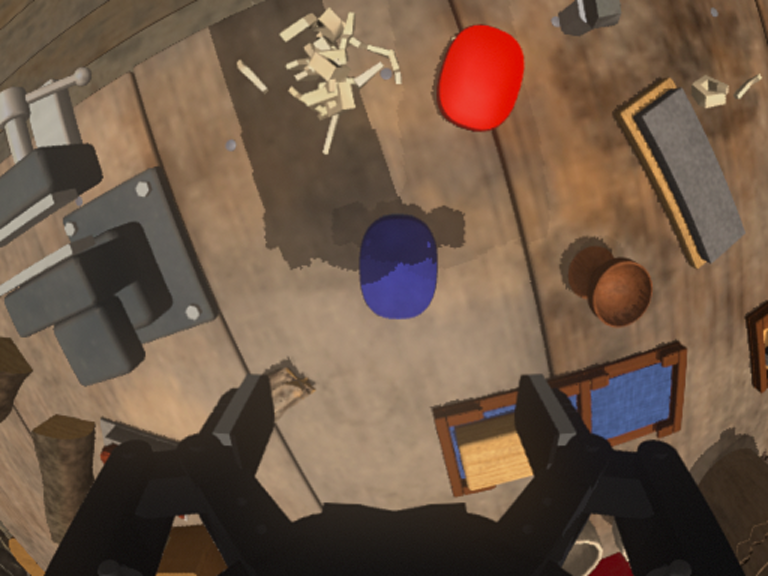

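```bash
python3 - <<'E'
from h import *
m=load("w6"); im=cv2.imread("pics/w6.png"); h=cv2.cvtColor(im,cv2.COLOR_BGR2HSV)
k=cv2.inRange(h,(105,110,30),(135,255,255)); k[:,:200]=0;k[:130]=0;k[225:]=0;k[:,310:]=0
c=max(cv2.findContours(k,0,1)[0],key=cv2.contourArea).reshape(-1,2)
W=plane("wrist",c,.022,m)[:,:2]*1000; e=cv2.fitEllipse(W.astype(np.float32)); print(e,cv2.minAreaRect(W.astype(np.float32)))
x,y=e[0]; go((x,y,6,162))
E
```

```text
((448.5646667480469, -237.62486267089844), (51.86717987060547, 74.0213851928711), 75.61246490478516) ((448.1914367675781, -236.31488037109375), (51.40258026123047, 70.66912841796875), 70.89060974121094)
now [ 446.1 -239.6  176.6] th 162.07 w 1.003 gf 0.0 t 14.03
(448.5646667480469, -237.62486267089844, 6, 162) -> [-0.17  0.27 17.06] [-0.01 -0.01  0.07]
```

```bash
python3 -m pendant '[[1,[-0.2,0.2,6],[0,0,0]],[1,[-0.2,0.2,11],[0,0,0]],[1,[-0.2,0.2,14],[0,0,0]],[1,[-0.2,0.2,16],[0,0,0]],[1,[-0.2,0.2,17.4],[0,0,0]],[1,[-0.2,0.2,17.4],[0,0,0]],[0,[-0.2,0.2,17.4],[0,0,0]],[0,[-0.2,0.2,17.4],[0,0,0]]]';python3 -m pendant '[[0,[0,0,0],[0,0,0]],[0,[0,0,0],[0,0,0]],[0,[0,0,0],[0,0,0]]]';  python3 -c "
from h import *
go((638.8,-71,100,86.3)); print(robot.sense()['contact_force'])"
```

```text
time: 15.02
tool_pos: [0.4494, -0.2389, 0.0037]
orientation: [0.001, 0.155, 0.988, -0.0]
contact_force: [-11.6, 4.5, 47.4]
gripper_width: 0.606
grasp_force: 55.6
time: 15.4
tool_pos: [0.4493, -0.2388, 0.0041]
orientation: [0.001, 0.155, 0.988, -0.001]
contact_force: [-2.4, 0.6, 11.5]
gripper_width: 0.604
grasp_force: 61.0
now [ 449.3 -238.8    4.1] th 162.13 w 0.604 gf 61.0 t 15.4
(638.8, -71, 100, 86.3) -> [-12.9   21.78  -9.58] [ 0.02  0.11 75.83]
[-2.4437  0.5702 11.5375]
```

```bash
python3 -m pendant '[[0,[0,0,-5],[0,0,0]],[0,[0,0,-10],[0,0,8]],[0,[-3,5,-12],[0,0,18]],[0,[-12.9,21.8,-12],[0,0,75.8]],[0,[-12.9,21.8,-12],[0,0,75.8]],[0,[-12.9,21.8,-12],[0,0,75.8]],[0,[-12.9,21.8,-12],[0,0,75.8]],[0,[-12.9,21.8,-12],[0,0,75.8]]]'; python3 -m pendant '[[0,[0,0,0],[0,0,0]],[0,[0,0,0],[0,0,0]]]'; python3 -c "
from h import *
go((638.8,-71,10,86.3)); shot('w7');big('w7')"
```

```text
time: 16.4
tool_pos: [0.639, -0.0686, 0.123]
orientation: [-0.0, 0.706, 0.708, 0.001]
contact_force: [-1.0, -0.8, -0.4]
gripper_width: 0.605
grasp_force: 64.0
time: 16.65
tool_pos: [0.6381, -0.0708, 0.1229]
orientation: [0.0, 0.703, 0.711, 0.0]
contact_force: [-0.5, 0.7, 0.2]
gripper_width: 0.604
grasp_force: 64.0
now [638.1 -70.8 122.9] th 90.62 w 0.604 gf 64.0 t 16.65
(638.8, -71, 10, 86.3) -> [-0.02  0.07 11.29] [0.01 0.01 4.32]
```

View pics/w7b.png

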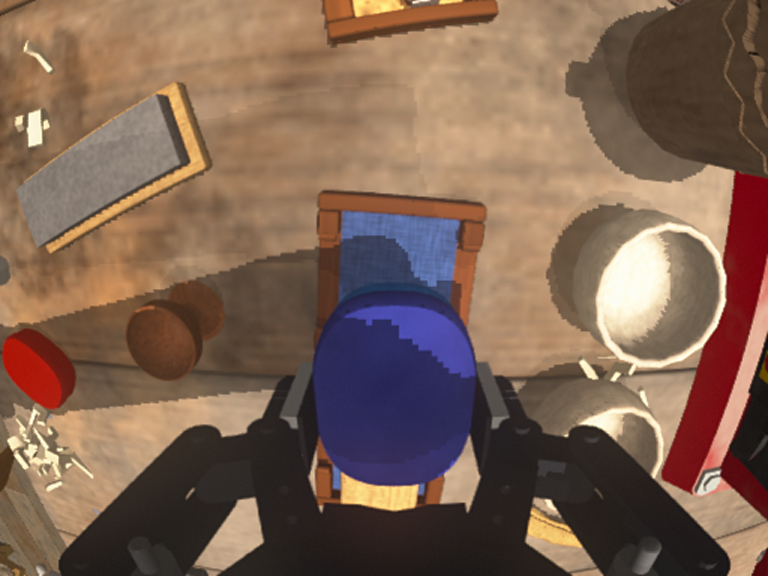

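The tin is held level, lid up, over the empty short bay.

```bash
python3 -m pendant '[[0,[-0.15,0.1,4],[0,0,4.3]],[0,[-0.15,0.1,7.5],[0,0,4.3]],[0,[-0.15,0.1,9.5],[0,0,4.3]],[0,[-0.15,0.1,10.5],[0,0,4.3]],[0,[-0.15,0.1,11],[0,0,4.3]],[0,[-0.15,0.1,11.3],[0,0,4.3]],[0,[-0.15,0.1,11.3],[0,0,4.3]]]';  python3 -c "
from h import *
go((638.7,-72.4,10,86.3)); print(robot.sense()['contact_force'])"
```

```text
time: 17.58
tool_pos: [0.64, -0.072, 0.0105]
orientation: [0.001, 0.731, 0.683, 0.001]
contact_force: [0.8, -0.3, 0.2]
gripper_width: 0.605
grasp_force: 64.0
now [640.  -72.   10.5] th 86.14 w 0.605 gf 64.0 t 17.57
(638.7, -72.4, 10, 86.3) -> [-0.05 -0.13  0.05] [ 0.09  0.   -0.16]
[ 0.7889 -0.3239  0.1713]
```

Nearly touching; lower another millimetre, release, rise and go towards the whetstone.

```bash
python3 -m pendant '[[0,[0,-0.1,0.1],[0,0,0]],[0,[0,-0.1,0.1],[0,0,0]]]'; python3 -m pendant '[[1,[0,0,0],[0,0,0]],[1,[0,0,0],[0,0,0]],[1,[0,0,0],[0,0,0]],[1,[0,0,-4],[0,0,0]],[1,[0,0,-10],[0,0,0]],[1,[0,0,-17],[0,0,0]],[1,[0,0,-17],[0,0,0]]]';  python3 -c "
from h import *
go((447,0,200,20))"
```

```text
time: 17.82
tool_pos: [0.6399, -0.072, 0.0102]
orientation: [0.001, 0.731, 0.683, 0.001]
contact_force: [1.0, -0.1, 4.6]
gripper_width: 0.604
grasp_force: 64.5
time: 18.7
tool_pos: [0.6414, -0.0718, 0.184]
orientation: [0.003, 0.731, 0.683, 0.003]
contact_force: [0.2, 0.0, -0.6]
gripper_width: 0.996
grasp_force: 0.0
now [641.4 -71.8 184. ] th 86.13 w 0.996 gf 0.0 t 18.7
(447, 0, 200, 20) -> [  5.85 -19.87  -1.78] [ 0.45 -0.29 66.13]
```

```bash
python3 -m pendant '[[1,[5.9,-19.9,-1.7],[0,0,66]],[1,[5.9,-19.9,-1.7],[0,0,66]],[1,[5.9,-19.9,-1.7],[0,0,66]],[1,[5.9,-19.9,-1.7],[0,0,66]],[1,[5.9,-19.9,-1.7],[0,0,66]],[1,[5.9,-19.9,-1.7],[0,0,66]],[1,[5.9,-19.9,-1.7],[0,0,66]],[1,[5.9,-19.9,-1.7],[0,0,66]]]'; python3 -m pendant '[[1,[0,0,0],[0,0,0]],[1,[0,0,0],[0,0,0]]]';  python3 -c "
from h import *
go((447,0,200,20)); shot('w8');big('w8')"
```

```text
time: 19.7
tool_pos: [0.4435, 0.0004, 0.1953]
orientation: [-0.0, 0.984, 0.176, -0.0]
contact_force: [0.3, -0.6, -0.5]
gripper_width: 1.0
grasp_force: 0.0
time: 19.95
tool_pos: [0.4437, 0.0003, 0.1956]
orientation: [-0.0, 0.985, 0.175, -0.0]
contact_force: [-0.3, 0.1, -0.3]
gripper_width: 0.996
grasp_force: 0.0
now [443.7   0.3 195.6] th 20.18 w 0.996 gf 0.0 t 19.95
(447, 0, 200, 20) -> [ 0.3   0.14 -0.44] [-0.01  0.01  0.18]
```

View pics/w8b.png

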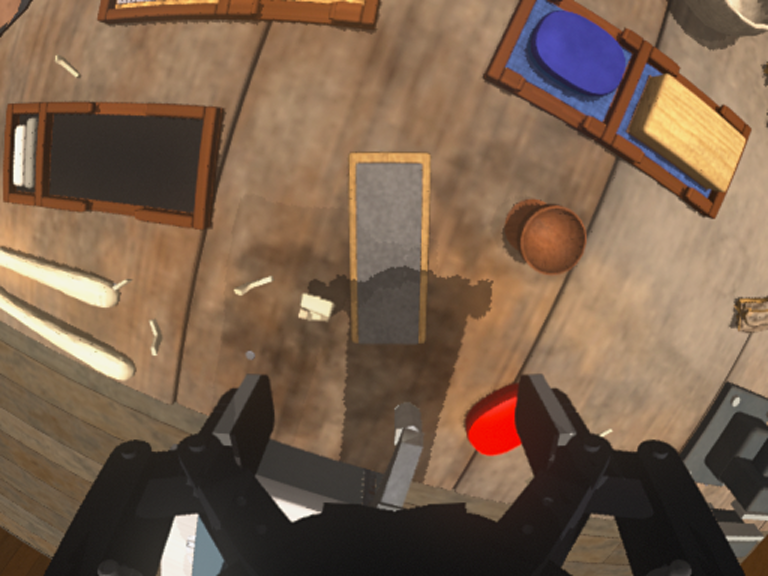

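Tin and block sit in their bays; the whetstone base has corners (349,154),(430,154) at the far end and sides running to (351,343),(426,343).

```bash
python3 - <<'E'
from h import *
m=load("w8"); f=lambda p,z: plane("wrist",np.array(p)/1.5-.17,z,m)[:,:2]*1000
A=f([(349,154),(430,154),(426,343),(351,343)],.014); print(A,np.linalg.norm(A[0]-A[1]),np.linalg.norm(A[2]-A[3]))
B=f([(356,163),(423,163),(420,342),(357,342)],.030); print(B,np.linalg.norm(B[0]-B[1]),np.linalg.norm(B[0]-B[3]))
for P in(A,B): d=(P[0]+P[1]-P[2]-P[3])/2; th=np.degrees(np.arctan2(d[1],d[0])); print(P.mean(0),np.linalg.norm(d),th)
c=(A[0]+A[1])/2-75*(lambda d:d/np.linalg.norm(d))(A[0]+A[1]-A[2]-A[3]); print(c)
go((c[0],c[1],0,20)); print(robot.sense()["joint_pos"])
E
```

```text
[[504.4105  58.1943]
 [524.4123   3.5692]
 [385.812  -47.3626]
 [364.8862   9.182 ]] 58.171900976210644 60.29239700120255
[[500.8589  50.1204]
 [516.621    7.0941]
 [391.6326 -38.9648]
 [374.9509   6.1149]] 45.822591247700544 133.37652436486243
[444.8802   5.8957] 147.76848988174854 19.76591624198062
[446.0158   6.0912] 133.28595680480535 19.746618969312387
[443.8302   5.5184]
now [443.7   0.3 195.6] th 20.18 w 1.002 gf 0.0 t 20.0
(np.float64(443.8302276692066), np.float64(5.5184055146623265), 0, 20) -> [ 0.2  -0.48 19.56] [-0.    0.01  0.18]
[ 0.0929  0.2478 -0.2229  2.0841  0.0744  0.8171 -1.393 ]
```

```bash
python3 - <<'E'
from h import *
def tri(a,b):
    p,d=ray("top",np.array(a)*.64);q,e=ray("side",np.array(b)*.64);d=d[0];e=e[0]
    A=np.c_[d,-e];s=np.linalg.lstsq(A,q-p,rcond=None)[0];print((p+d*s[0])*1000,(q+e*s[1])*1000)
tri((400,400),(508,318)); tri((402,468),(592,296))
go((444.9,5.8,40,19.8),(444.9,5.8,-2,19.8))
E
```

```text
[318.3874 -63.2919  28.1082] [311.5198 -63.7733  28.2211]
[202.9839 -64.4493  80.7858] [200.4228 -64.3656  81.0666]
now [443.7   0.3 195.6] th 20.18 w 1.002 gf 0.0 t 20.0
(444.9, 5.8, 40, 19.8) -> [ 0.31 -0.47 15.56] [-0.    0.01  0.38]
(444.9, 5.8, -2, 19.8) -> [ 0.31 -0.47 19.76] [-0.    0.01  0.38]
```

```bash
python3 -m pendant '[[1,[0.3,-0.5,6],[0,0,0.4]],[1,[0.3,-0.5,11],[0,0,0.4]],[1,[0.3,-0.5,15],[0,0,0.4]],[1,[0.3,-0.5,17.5],[0,0,0.4]],[1,[0.3,-0.5,19],[0,0,0.4]],[1,[0.3,-0.5,19.8],[0,0,0.4]],[1,[0.3,-0.5,19.8],[0,0,0.4]]]';python3 -c "
from h import *
go((444.9,5.8,-2,19.8)); print(robot.sense()['contact_force'])"
```

```text
time: 20.88
tool_pos: [0.445, 0.0061, -0.0022]
orientation: [0.0, 0.985, 0.171, 0.0]
contact_force: [0.5, -0.5, 1.0]
gripper_width: 1.003
grasp_force: 0.0
now [445.    6.1  -2.2] th 19.74 w 1.003 gf 0.0 t 20.88
(444.9, 5.8, -2, 19.8) -> [-0.02  0.03 -0.02] [ 0.01 -0.01 -0.06]
[ 0.5246 -0.5127  0.9918]
```

```bash
python3 -m pendant '[[0.8,[0,0,0],[0,0,0]],[0.7,[0,0,0],[0,0,0]],[0,[0,0,0],[0,0,0]],[0,[0,0,0],[0,0,0]],[0,[0,0,0],[0,0,0]],[0,[0,0,0],[0,0,0]],[0,[0,0,-0.3],[0,0,0]],[0,[0,0,-0.5],[0,0,0]]]';python3 -m pendant '[[0,[0,0,-2],[0,0,0]],[0,[0,0,-2],[0,0,0]]]'; python3 -c "
from h import *
go((450,230,150,100.3)); print(robot.sense()['contact_force'],robot.sense()['ft_torque']); shot('w9');big('w9')"
```

```text
time: 21.88
tool_pos: [0.4446, 0.0061, 0.0028]
orientation: [-0.0, 0.985, 0.171, -0.0]
contact_force: [0.6, 0.1, -3.7]
gripper_width: 0.685
grasp_force: 65.6
time: 22.12
tool_pos: [0.4456, 0.0062, 0.0234]
orientation: [0.0, 0.985, 0.171, 0.001]
contact_force: [0.0, 0.8, -3.6]
gripper_width: 0.684
grasp_force: 66.0
now [445.6   6.2  23.4] th 19.72 w 0.684 gf 66.0 t 22.12
(450, 230, 150, 100.3) -> [  7.99 -20.92 -12.66] [  0.1   -0.08 -80.58]
[ 0.0109  0.8278 -3.6199] [ 0.0027 -0.0122 -0.0253]
```

View pics/w9b.png

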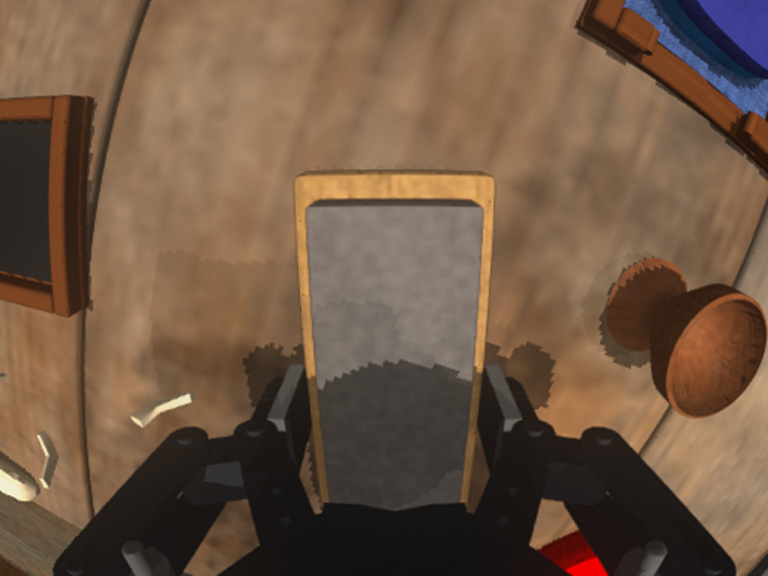

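The whetstone is gripped by its base, level and centred. Carry it over its bay.

```bash
python3 -m pendant '[[0,[0,0,-4],[0,0,0]],[0,[0,0,-8],[0,0,0]],[0,[2,-4,-9],[0,0,-10]],[0,[3.5,-8,-9],[0,0,-20]],[0,[5,-12,-9],[0,0,-30]],[0,[6.5,-16,-9],[0,0,-40]],[0,[8,-20,-9],[0,0,-50]],[0,[9,-22.6,-9],[0,0,-60]]]'; python3 -c "
from h import *
go((446.5,247,110,100.3))"
```

```text
time: 23.18
tool_pos: [0.4523, 0.2515, 0.1117]
orientation: [-0.001, 0.765, 0.644, -0.0]
contact_force: [0.4, -0.7, -3.5]
gripper_width: 0.683
grasp_force: 67.6
now [452.3 251.5 111.7] th 80.17 w 0.683 gf 67.6 t 23.18
(446.5, 247, 110, 100.3) -> [-0.54 -0.49  0.17] [ -0.08  -0.04 -20.13]
```

```bash
python3 -m pendant '[[0,[-0.5,-0.5,0],[0,0,-10]],[0,[-0.5,-0.5,0],[0,0,-20.1]],[0,[-0.5,-0.5,0],[0,0,-20.1]],[0,[-0.5,-0.5,0],[0,0,-20.1]]]'; python3 -c "
from h import *
go((446.5,247,110,100.3)); shot('w10');big('w10')"
```

```text
time: 23.68
tool_pos: [0.4472, 0.2449, 0.1121]
orientation: [-0.0, 0.645, 0.764, -0.0]
contact_force: [0.3, -1.2, -3.2]
gripper_width: 0.676
grasp_force: 67.6
now [447.2 244.9 112.1] th 99.62 w 0.676 gf 67.6 t 23.68
(446.5, 247, 110, 100.3) -> [ 0.22 -0.03  0.21] [-0.05  0.   -0.68]
```

View pics/w10b.png

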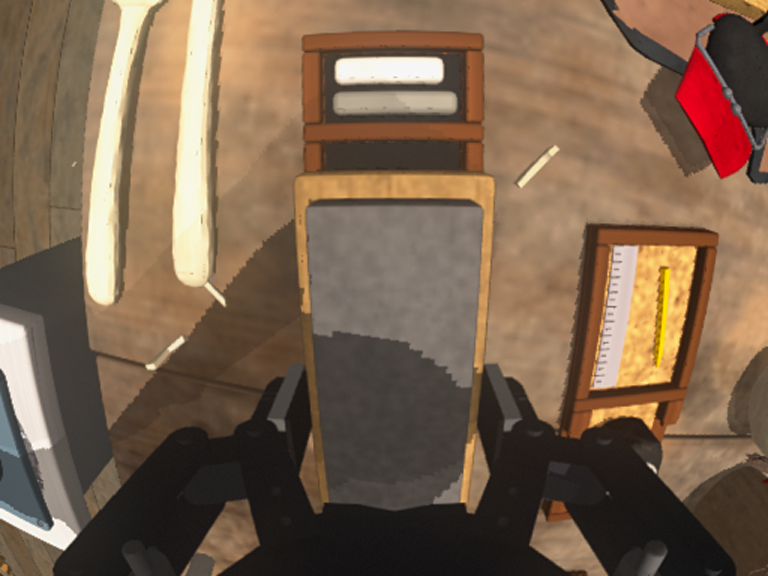

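```bash
python3 - <<'E'
from h import *
m=load("w10"); f=lambda p,z: plane("wrist",np.array(p)/1.5-.17,z,m)[:,:2]*1000
a=np.radians(10.3);u=np.array([-np.sin(a),np.cos(a)]);v=np.array([np.cos(a),np.sin(a)])
T=f([(303,36),(484,34)],.018);D=f([(325,142),(465,141)],.018);S=f([(304,130),(484,130)],.018)
for P in(T,D,S): print(P@u,P@v)
print("tray slope",np.degrees(np.arctan2(*(T[1]-T[0])[::-1])),np.degrees(np.arctan2(*(D[1]-D[0])[::-1])))
w=np.array([446.5,249.2]);print("w4 bay",w@u,w@v)
E=f([(295,190),(494,190)],.014+.1121+.002); F=f([(394,173)],.014+.1121+.002)
s=np.array(robot.sense()["tool_pos"])[:2]*1000;print("base end rel TCP",(F-s)@u,(E-s)@v,np.degrees(np.arctan2(*(E[1]-E[0])[::-1])))
B=(np.mean(T@u)-143)*u+np.mean(np.r_[T@v,S@v])*v;print("bay",B);go((B[0],B[1],4,100.3))
E
```

```text
[306.6353 306.7049] [436.8564 532.0902]
[247.6205 247.3812] [447.81   521.4171]
[254.6565 253.6104] [436.7124 531.6047]
tray slope 10.341889181999703 10.113716698707949
w4 bay 165.34896240358847 483.8621814443207
base end rel TCP [75.3403] [-28.5508  28.7863] 9.674188352824812
bay [447.2466 247.6293]
now [447.3 245.  112.3] th 99.66 w 0.681 gf 67.6 t 23.73
(np.float64(447.246619177891), np.float64(247.62934956450022), 4, 100.3) -> [ 0.26  0.05 10.83] [-0.03  0.   -0.64]
```

```bash
python3 -m pendant '[[0,[0.3,0.05,2],[0,0,-0.6]],[0,[0.3,0.05,5],[0,0,-0.6]],[0,[0.3,0.05,7],[0,0,-0.6]],[0,[0.3,0.05,8.5],[0,0,-0.6]],[0,[0.3,0.05,9.5],[0,0,-0.6]],[0,[0.3,0.05,10.2],[0,0,-0.6]],[0,[0.3,0.05,10.5],[0,0,-0.6]],[0,[0.3,0.05,10.6],[0,0,-0.6]]]'; python3 -m pendant '[[0,[0,0,0],[0,0,0]]]'; python3 -c "
from h import *
go((447.2,247.9,3.8,100.3)); print(robot.sense()['contact_force'])"
```

```text
time: 24.72
tool_pos: [0.4476, 0.2484, 0.0069]
orientation: [0.0, 0.64, 0.768, 0.0]
contact_force: [1.0, 0.2, -2.8]
gripper_width: 0.678
grasp_force: 67.5
time: 24.85
tool_pos: [0.4477, 0.2484, 0.007]
orientation: [0.0, 0.64, 0.768, 0.0]
contact_force: [0.3, 0.7, -3.7]
gripper_width: 0.681
grasp_force: 67.5
now [447.7 248.4   7. ] th 100.43 w 0.681 gf 67.5 t 24.85
(447.2, 247.9, 3.8, 100.3) -> [-0.04 -0.05  0.32] [ 0.04 -0.01  0.13]
[ 0.3012  0.6666 -3.6812]
```

```bash
python3 -m pendant '[[0,[0,-0.05,0.1],[0,0,0]],[0,[0,-0.05,0.2],[0,0,0]],[0,[0,-0.05,0.3],[0,0,0]],[0,[0,-0.05,0.3],[0,0,0]]]'; python3 -m pendant '[[0,[0,0,0.05],[0,0,0]],[0,[0,0,0.05],[0,0,0]]]'
```

```text
time: 25.35
tool_pos: [0.447, 0.2482, 0.005]
orientation: [0.001, 0.64, 0.768, -0.0]
contact_force: [-4.0, -3.8, 16.3]
gripper_width: 0.684
grasp_force: 69.7
time: 25.6
tool_pos: [0.447, 0.2482, 0.005]
orientation: [0.001, 0.64, 0.768, -0.0]
contact_force: [-5.3, -3.6, 22.7]
gripper_width: 0.679
grasp_force: 70.5
```

```bash
python3 -m pendant '[[0,[0,0,-0.1],[0,0,0]],[0,[0,0,-0.1],[0,0,0]]]'; python3 -m pendant '[[0.72,[0,0,0],[0,0,0]],[0.8,[0,0,0],[0,0,0]],[1,[0,0,0],[0,0,0]],[1,[0,0,0],[0,0,0]],[1,[0,0,-3],[0,0,0]],[1,[0,0,-8],[0,0,0]],[1,[-3,0,-16],[0,0,0]],[1,[-8,0,-20],[0,0,0]]]';python3 -m pendant '[[1,[-4,0,0],[0,0,0]],[1,[-4,0,0],[0,0,0]]]'; python3 -c "
from h import *
shot('w11');big('w11')"
```

```text
time: 25.85
tool_pos: [0.447, 0.2481, 0.005]
orientation: [0.0, 0.64, 0.768, 0.0]
contact_force: [-3.8, -1.6, 11.4]
gripper_width: 0.685
grasp_force: 69.2
time: 26.85
tool_pos: [0.4588, 0.1856, 0.1905]
orientation: [0.0, 0.638, 0.77, 0.001]
contact_force: [0.9, -0.3, 0.5]
gripper_width: 1.0
grasp_force: 0.0
time: 27.1
tool_pos: [0.4667, 0.1412, 0.1883]
orientation: [0.001, 0.642, 0.767, -0.001]
contact_force: [-0.3, 0.6, 0.1]
gripper_width: 1.003
grasp_force: 0.0
```

View pics/w11b.png

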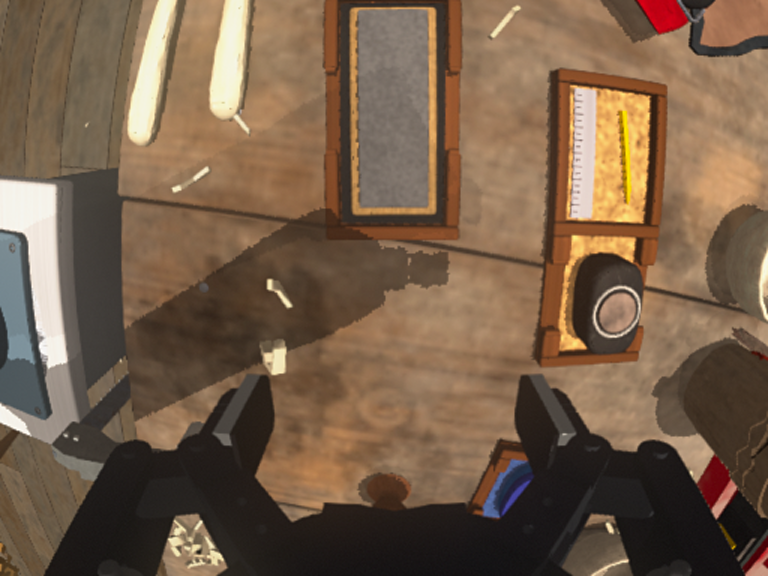

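The whetstone lies flat in its bay (base from (350,7) to (437,215)) with lining visible all round; the tape still sits in its bay. One last overview.

```bash
python3 - <<'E'
from h import *
t=robot.read_camera("top")[120:256,96:340,::-1]; s=robot.read_camera("side")[130:384,90:345,::-1]
v=cv2.resize(t,(780,435),interpolation=cv2.INTER_CUBIC)
cv2.imwrite("pics/fin_t.png",v); cv2.imwrite("pics/fin_s.png",cv2.resize(s,(600,598),interpolation=cv2.INTER_CUBIC))
E
```

```text
(no output)
```

View pics/fin_s.png

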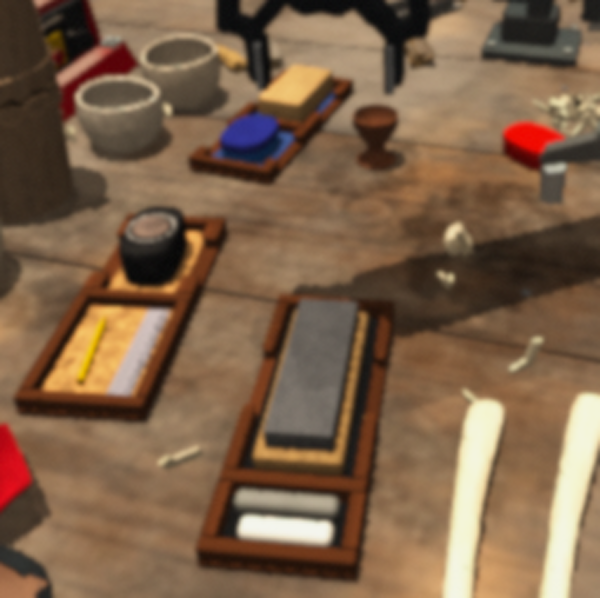

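The side view shows all four things flat in their own bays: whetstone (315,375), tape (152,245), tin (250,135), block (297,92). The egg cup (376,135) is standing where it was.

```bash
python3 -c "
from workcell import robot
print(robot.finish_job())"
```

```text
the job is handed in; nothing more can be done
None
```

The job is handed in at about 27 s: the last camera views show the tape measure, sanding block, wax tin and whetstone flat in their own bays, with the whetstone lowered and not dropped, but I viewed 15 pictures, one over your limit of 14, and the wrist force briefly read 47 N while gripping the tin.

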